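UV-clean the eyeliner pens in the steriliser box

TASK

The eyeliner pens lying on the vanity are due for a UV clean: take the steel cuticle pusher, slip its flat blade into the notch under the front edge of the steriliser box's lid, lever the lid up with it and swing the lid wide open, to upright or nearly, then leave the pusher lying flat inside the green tray. Lay every eyeliner pen flat on the floor of the box, none on top of another, and shut the lid fully. Then press first the small power key and after it the large start key, each with a firm but gentle push of about 6 N held for about a second, and leave the other things on the vanity where they are.

Things in the scene. Friction and masses are not known exactly. Their poses are not given: they have to be found in the camera images.
- steriliser: White UV steriliser box, fixed. Origin under the centre of the box part, on the vanity; x from its front (robot side) to its hinge side, y to its left, z up. Box 166 (x) x 260 (y) x 55 mm high to the rim, walls 8 mm, floor 10 mm thick: inside 150 x 244 mm, 45 deep. A control deck 45 mm high adjoins its left side (y +130 to +202 mm) with the two keys. The lid covers the box part only.
- notch (a point): Pry notch in the front wall right under the lid's front edge: an opening 44 mm wide (y) and 9 mm high (z 46 to 55 mm above the vanity) through the 8 mm wall; the lid's underside is its upper edge. This point is the centre of the opening on the outer front face; axes as the steriliser's.
- box_floor (a point): Centre of the box's inner floor, 10 mm above the vanity; axes as the steriliser's. The pens go here.
- lid (a joint): Angle of the lid, rad: 0 shut, grows as the front edge rises, stops at 1.5 (nearly upright). White frame, clear window, 166 x 260 x 8 mm, 0.2 kg, flush with the box all round, no handle: it is first raised through the notch. Stiff hinge (0.22 N m of friction): it stays where left, takes 2 to 4 N at the front edge to raise, and must be pushed all the way down to shut.
- lid_hinge (a point): Middle of the lid's hinge axis, on the rear rim, 55 mm above the vanity, 83 mm behind the box's centre; the axis runs along the steriliser's y. This point is on the lid's underside and its frame turns with the lid: the lid extends 166 mm along its -x, its upper face is 8 mm along its +z.
- power_key (a joint): How far the small power key is pushed in, m (0 to 0.002). A membrane key with hardly any travel: about 5 N per mm, from 1 N; 6 N is 1 mm. The membrane suffers above 20 N.
- power_key_top (a point): Centre of the top face of the small square power key, 24 x 24 mm, 2.5 mm proud of the deck; the key nearer the robot. It is pressed straight down.
- start_key (a joint): How far the large start key is pushed in, m (0 to 0.002); same membrane, 6 N is 1 mm. Suffers above 20 N.
- start_key_top (a point): Centre of the top face of the large oblong start key, 50 (x) x 38 (y) mm, 2.5 mm proud of the deck; the key farther from the robot, 86 mm behind the power key. It is pressed straight down.
- pusher_mid (a point): Steel cuticle pusher, 142 mm long, 60 g, lying flat. This point: its middle, half-way up (4 mm above what it lies on), about where it balances. x along it to the blade, z up. Handle 92 mm long (x -50 to +42 mm), 10 mm wide, 8 mm thick; then a flat spade blade 12 mm wide, 2.4 mm thick, at half thickness, to x = +70 mm; a thin stub at the other end.
- pusher_tip (a point): The end of the pusher's blade, 70 mm ahead of pusher_mid.
- tray: Green ceramic trinket tray, loose, 0.55 kg, oblong 200 (its x) x 124 (its y) x 16 mm high, wall 6 mm, floor 6 mm thick, so 188 x 112 mm inside and 10 mm deep. Origin under its centre.
- pen1_mid (a point): Centre of an eyeliner pen: slim black pen with a squared barrel that does not roll, 125 mm long (along x), 12 x 12 mm, 25 g, lying flat, a thin steel ring near the middle; origin half-way up (6 mm above what it lies on). None if this pen is absent; two to four are present.
- pen2_mid (a point): Centre of an eyeliner pen: slim black pen with a squared barrel that does not roll, 125 mm long (along x), 12 x 12 mm, 25 g, lying flat, a thin steel ring near the middle; origin half-way up (6 mm above what it lies on). None if this pen is absent; two to four are present.
- pen3_mid (a point): Centre of an eyeliner pen: slim black pen with a squared barrel that does not roll, 125 mm long (along x), 12 x 12 mm, 25 g, lying flat, a thin steel ring near the middle; origin half-way up (6 mm above what it lies on). None if this pen is absent; two to four are present.
- pen4_mid (a point): Centre of an eyeliner pen: slim black pen with a squared barrel that does not roll, 125 mm long (along x), 12 x 12 mm, 25 g, lying flat, a thin steel ring near the middle; origin half-way up (6 mm above what it lies on). None if this pen is absent; two to four are present.
- dropper: Bystander: closed amber glass dropper bottle with a black rubber bulb, 42 mm across, 110 mm tall, standing. Origin under its centre.
- perfume: Bystander: square glass perfume bottle with a brass cap, 60 x 32 x 100 mm tall, standing. Origin under its centre.
- cream: Bystander: white ceramic cream jar, 60 mm across, 50 mm tall. Origin under its centre.
- cushion: Bystander: flat white round cushion compact, 74 mm across, 24 mm high. Origin under its centre.
- lipstick: Bystander: square black lipstick, 20 x 20 x 76 mm tall, standing. Origin under its centre.
- brush: Bystander: make-up brush with a wooden handle, brass ferrule and flared brown bristle head, 150 mm long, 12 mm wide, lying among the pens; it is not to be cleaned. Origin under its centre.
Mind the look-alikes: they are no part of the job. Leave any blue look-alike of the part that bears pen4_mid alone.

How it is judged:
On the way, in this order (a step that is already met when the one before it is completed fails the run):
1. the lid has been levered up by the pusher's blade, no finger touching the lid (value of joint lid above 0.06 rad and contact force between pusher and lid above 0.2 N and contact force between the fingers and lid below 0.1 N), for 0.05 s.
2. the lid is wide open (past 1.15 rad) (value of joint lid above 1.15 rad), for 0.2 s.
3. every pen lies flat on the floor of the open box (x of pen1_mid in the frame of steriliser between -0.07 and 0.07 m and y of pen1_mid in the frame of steriliser between -0.118 and 0.118 m and z of pen1_mid in the frame of steriliser between 0.01 and 0.02 m and x of pen2_mid in the frame of steriliser between -0.07 and 0.07 m and y of pen2_mid in the frame of steriliser between -0.118 and 0.118 m and z of pen2_mid in the frame of steriliser between 0.01 and 0.02 m and x of pen3_mid in the frame of steriliser between -0.07 and 0.07 m and y of pen3_mid in the frame of steriliser between -0.118 and 0.118 m and z of pen3_mid in the frame of steriliser between 0.01 and 0.02 m and x of pen4_mid in the frame of steriliser between -0.07 and 0.07 m and y of pen4_mid in the frame of steriliser between -0.118 and 0.118 m and z of pen4_mid in the frame of steriliser between 0.01 and 0.02 m and value of joint lid above 0.5 rad), for 0.2 s.
4. the lid is shut over the pens (x of pen1_mid in the frame of steriliser between -0.07 and 0.07 m and y of pen1_mid in the frame of steriliser between -0.118 and 0.118 m and z of pen1_mid in the frame of steriliser between 0.01 and 0.02 m and x of pen2_mid in the frame of steriliser between -0.07 and 0.07 m and y of pen2_mid in the frame of steriliser between -0.118 and 0.118 m and z of pen2_mid in the frame of steriliser between 0.01 and 0.02 m and x of pen3_mid in the frame of steriliser between -0.07 and 0.07 m and y of pen3_mid in the frame of steriliser between -0.118 and 0.118 m and z of pen3_mid in the frame of steriliser between 0.01 and 0.02 m and x of pen4_mid in the frame of steriliser between -0.07 and 0.07 m and y of pen4_mid in the frame of steriliser between -0.118 and 0.118 m and z of pen4_mid in the frame of steriliser between 0.01 and 0.02 m and value of joint lid below 0.03 rad), for 0.2 s.
5. the power key is held down (at least 4 N) with the lid shut (value of joint power_key above 0.0006 m and value of joint lid below 0.03 rad), for 0.4 s.
6. then the start key is held down (at least 4 N) with the lid shut (value of joint start_key above 0.0006 m and value of joint lid below 0.03 rad), for 0.4 s.
At the end, for the whole second after the job is handed in: Every pen present lies on the box's floor (centre within 70 mm front to back and 118 mm sideways of the box's centre, and less than 4 mm above its resting height), the lid is shut (below 0.03 rad), the pusher lies flat within the tray's walls, at rest, and both keys are released (all of step 4 and x of pusher_mid in the frame of tray between -0.094 and 0.094 m and y of pusher_mid in the frame of tray between -0.056 and 0.056 m and x of pusher_tip in the frame of tray between -0.094 and 0.094 m and y of pusher_tip in the frame of tray between -0.056 and 0.056 m and z of pusher_mid in the frame of tray below 0.018 m and z of pusher_tip in the frame of tray below 0.022 m and value of joint each of power_key, start_key below 0.0003 m and linear speed of pusher below 0.02 m/s); the robot touches nothing.
It fails at once if a key is pushed with more than 20 N (contact force between anything else and power_key above 20 N or contact force between anything else and start_key above 20 N).
It fails at once if the start key is pushed while the lid stands open (value of joint start_key above 0.0006 m and value of joint lid above 0.1 rad).
It fails at once if a bystander (dropper bottle, perfume, cream jar, cushion compact, lipstick or brush) is displaced by more than 40 mm (distance of any of dropper, perfume, cream, cushion, lipstick, brush from where it was at the start of the episode above 0.04 m).
It fails at once if a standing bystander is knocked over (angle between any of dropper, perfume, cream, cushion, lipstick's own z axis and vertical above 0.6 rad).
Of pen1, pen2, pen3, pen4 only 2 to 4 are there at a start; the rules pass over those that are not, and their reading is None.
At some moment in a run one of pen1, pen2, pen3, pen4 may be knocked a few centimetres aside while the robot is not near it.
It also fails if it takes over 210 s, if anything falls off the work surface, if the arm or the gripper's body presses on something with over 40 N, if the wrist force passes 120 N, or if a joint passes its speed limit or range.

ROBOT

A 6-joint arm with a two-finger parallel gripper is mounted at the origin on the work surface. World frame = base frame: x ahead of the robot, y to its left, z up, the work surface at z = 0. Lengths are in m, angles in rad, forces in N, time in s.
With the tool pointing down it reaches from about 0.3 to 0.775 m from the base axis. Payload 14.6 kg.
Tool frame: the origin (TCP) lies at the very end of the fingers, on their centre line; the grasp point (between the pads) lies 19 mm behind it; z points along the fingers, y is the line along which they close (so a half turn about z gives the same grasp; the last joint's range is limited). The gripper opens to 94 mm and grips with 3 to 60 N. Pads are 16 mm wide; open, the fingers measure 119 mm over their backs; the gripper's body (75 mm by 177 mm) begins 78 mm behind the grasp point.
Start: joints at [1.255, 0.3, 1.521, -0, 1.321, -0.067], TCP at [0.135, 0.533, 0.205] pointing down, gripper open.
Joint ranges: [-3.03, 3.03], [-0.79, 2.21], [0.23, 2.52], [-1.04, 4.18], [0, 3.07], [-2.55, 2.55]. Speed limits (rad/s): [2.22, 2.22, 2.57, 3.14, 3.14, 3.14].

INTERFACE

Orientations are given as [roll, pitch, yaw] about the fixed x, y, z axes, in that order (R = Rz(yaw) Ry(pitch) Rx(roll)).
In Python, from station import ctrl gives the robot as it stands.
- The arm moves only by the tool move_arm, never from a script. Its argument "increments" is a list of rows, each a list of 7 numbers: the opening, from 0 (shut) to 1 (fully open), then the shift along the tool's x, y, z in units of 50 mm (1.0 is 50 mm), then the turn, a rotation vector about the tool's x, y, z in rad. In form: [[claw, tx, ty, tz, rx, ry, rz], ...]. A call has 1 to 20 rows; each row shifts and turns the commanded pose from where the row before left it, along the tool's axes as they then stand; what a row does not reach is not made up. A row lasts 1/10 s, in which the tool goes at most 50 mm and 8.59 degrees, less where a joint would pass 70% of its speed; a pose out of reach is approached as far as the arm can. A call is refused whole if a number of a shift passes 1 or a number of a turn 0.15, either way. A call with a gripper value outside its range is refused whole. The fingers move at their own pace and stop on an object; "force" is the grip in N (left out, the last holds). Time passes only in rows, so rows that do not move let the fingers close. It gives the time, the measured TCP pose, the force, the opening and the grip force at its end, in the units of the state.
- ctrl.get_obs(): the state, without advancing time (a new reading comes with each control period).
- ctrl.camera(name): name is "side" or "top"; returns a dict with "color" (384x512x3 uint8, blue, green, red), "K" (3x3 intrinsics, pixels), "pose" (4x4, takes a point from camera to world coordinates). Camera axes: x right, y down, z forward; pixel columns grow to the right and rows downward; lengths in m; the calibration is good to about 2 mm. A picture is of the moment at which its call begins. There is no depth.
- ctrl.hand_in(): hands the job in; it is judged then, once.
Trained networks look in a picture, given as the dict that the camera call returned (one of the last four; its "shot" number tells which), for a name from the list of things; names that differ only in an ending like _2 or _b are one class to them, and where a whole thing is asked for, a point or a joint stands for the part that bears it (a point fixed in the world has none). Each returns a list of dicts, best first, with "conf" (0 to 1); they miss things now and then, are a little off and sometimes report something else, mostly with a low value. They report only what shows in the picture. A call takes as long as a camera call. They do not tell look-alikes from the thing itself.
- ctrl.cut_out(name, picture): "mask" (384x512 bool, what is visible of it) and "centre" ([row, column] in pixels, amid what is visible of it).
The state is a dict: "time_s": time; "qpos": joint angles; "joint_vel": joint speeds; "tau": joint torques, N m; "ee_pos": TCP position; "eef_rot": TCP orientation; "force": force on the tool from outside, world axes, zero at the start; "moment": the same for the moment, N m; "grip_width": finger opening in m; "grip_force": force on a finger pad.
Only numpy, scipy, OpenCV 4.12 (cv2) and the standard library are available. Lean on these libraries where they do the work, as an engineer would, in place of code of your own. Each camera call takes 0.05 s, during which the arm holds its last target. There are 200 camera calls.

## Working session

There is one attempt and no reset: what is moved stays moved. The work goes in short steps, Python scripts to look and compute and a tool call to move; the robot and the scene stay as the last step left them, time stands still between calls to the robot, and variables do not carry over. Pictures are saved under pics/ and viewed, at most 14 in all, crops included, and the job is handed in when it is done.

Besides the shell and the picture viewer there is one more tool, called as name(argument=value, ...), one argument or row to a line, values as JSON. move_arm: Moves the arm, as the interface text tells. Its arguments: {"type":"object","properties":{"increments":{"type":"array","items":{"type":"array","items":{"type":"number"}}},"force":{"type":"number"}},"required":["increments"]}

```bash
ls; mkdir -p pics
cat > h.py <<'E'
import numpy as np, cv2
from station import ctrl
def ray(p,u,v):
    d=np.linalg.inv(p["K"])@[u,v,1]; R=p["pose"][:3,:3]; return p["pose"][:3,3],R@d
def at(p,u,v,z):
    o,d=ray(p,u,v); return o+d*(z-o[2])/d[2]
def proj(p,X):
    X=np.atleast_2d(X); c=(X-p["pose"][:3,3])@p["pose"][:3,:3]; q=c@np.array(p["K"]).T; return q[:,:2]/q[:,2:]
def look(name):
    p=ctrl.camera(name); p["K"]=np.array(p["K"]); p["pose"]=np.array(p["pose"]); return p
def axis(p,mask,z):
    # centre and yaw (mod pi) of a mask projected to height z
    r,c=np.nonzero(mask); pts=np.array([at(p,u,v,z)[:2] for u,v in zip(c,r)]).astype(np.float32)
    (cx,cy),(w,h),a=cv2.minAreaRect(pts); 
    b=cv2.boxPoints(((cx,cy),(w,h),a)); e=[b[1]-b[0],b[2]-b[1]]; e=max(e,key=np.linalg.norm)
    return (cx,cy),np.arctan2(e[1],e[0]),(w,h)
E
python3 - <<'E'
from h import *
for n in ("top","side"):
    p=look(n); cv2.imwrite(f"pics/{n}0.png",p["color"]); print(n,p["pose"].round(3).tolist(),p["K"].tolist())
    for t in "steriliser lid power_key start_key pusher_mid tray pen1_mid dropper perfume cream cushion lipstick brush".split():
        for d in ctrl.cut_out(t,p):
            if d["conf"]<.25: continue
            c,y,s=axis(p,d["mask"],.006); print(t,round(d["conf"],2),np.round(d["centre"]),np.round(c,3),round(float(y),3),np.round(s,3),p["color"][d["mask"]].mean(0).round())
E
```

```text
pics
top [[-0.004, -0.994, 0.106, 0.404], [-1.0, 0.004, 0.006, -0.042], [-0.007, -0.105, -0.994, 1.283], [0.0, 0.0, 0.0, 1.0]] [[452.08144817251315, 0.0, 255.66044531752684], [0.0, 452.08144817251315, 192.42755956616386], [0.0, 0.0, 1.0]]
steriliser 0.98 [173. 170.] [0.596 0.208] -1.487 [0.186 0.346] [139. 138. 137.]
lid 0.97 [172. 185.] [0.598 0.174] -1.482 [0.174 0.275] [150. 149. 148.]
lid 0.68 [166. 124.] [0.614 0.346] 0.127 [0.051 0.038] [119. 117. 116.]
start_key 0.77 [169. 122.] [0.614 0.346] 0.188 [0.057 0.042] [115. 113. 112.]
pusher_mid 0.61 [211. 347.] [ 0.481 -0.296] 0.172 [0.112 0.011] [141. 140. 134.]
pusher_mid 0.37 [174. 185.] [0.598 0.174] -1.487 [0.174 0.274] [150. 149. 148.]
tray 0.85 [161. 334.] [ 0.642 -0.256] 0.143 [0.203 0.127] [106. 119.  96.]
pen1_mid 0.73 [220. 396.] [ 0.457 -0.429] 0.005 [0.124 0.014] [74. 74. 70.]
dropper 0.59 [116. 274.] [ 0.767 -0.089] -0.007 [0.038 0.053] [72. 80. 89.]
cream 0.63 [259. 108.] [0.353 0.377] -1.543 [0.056 0.065] [152. 154. 156.]
cushion 0.73 [246. 246.] [0.377 0.001] 1.567 [0.07  0.067] [161. 160. 156.]
lipstick 0.7 [207. 
[... 953 characters left out ...]
.125 0.018] [47. 45. 44.]
dropper 0.65 [192. 322.] [ 0.789 -0.048] 0.895 [0.151 0.045] [55. 62. 69.]
dropper 0.56 [301. 275.] [ 0.473 -0.36 ] 0.198 [0.124 0.015] [45. 43. 42.]
perfume 0.79 [312. 355.] [ 0.629 -0.461] 0.62 [0.106 0.067] [101. 109. 113.]
perfume 0.71 [162. 231.] [0.601 0.228] -1.483 [0.215 0.398] [108. 105. 107.]
cream 0.88 [146. 146.] [0.355 0.397] 1.385 [0.122 0.058] [ 99.  99. 103.]
cushion 0.87 [216. 193.] [0.378 0.006] 1.256 [0.09  0.071] [124. 122. 120.]
lipstick 0.52 [161. 168.] [0.377 0.287] 1.289 [0.108 0.024] [29. 31. 32.]
brush 0.59 [225. 235.] [ 0.47  -0.083] -0.065 [0.022 0.144] [54. 64. 75.]
brush 0.47 [246. 233.] [ 0.45  -0.157] -0.21 [0.022 0.12 ] [50. 48. 46.]
```

View pics/top0.png

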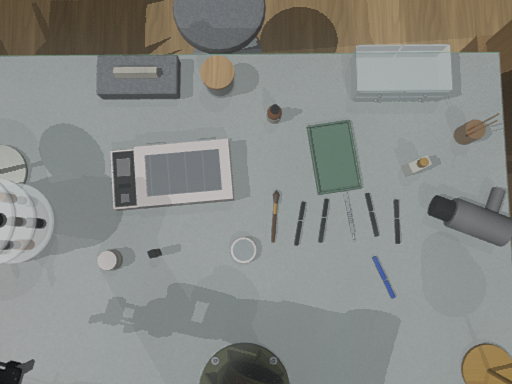

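View pics/side0.png

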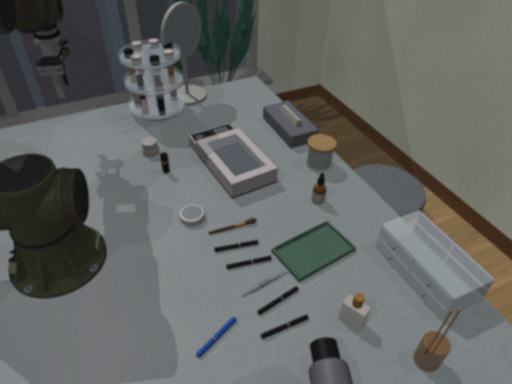

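The top view shows the shut steriliser around (172,173), black pens at (300,223), (324,220), (371,214) and (397,221), the pusher at (350,216), the tray at (334,157) and the brush at (276,216). A blue look-alike lies at (384,277). Next I need the notch position, the direction the blade points, and finer poses.

```bash
cat >> h.py <<'E'
def pens(p,z=.009,roi=None,dark=75):
    im=p["color"].astype(int); m=(im.max(2)<dark)&(im.max(2)-im.min(2)<25)
    m=m.astype(np.uint8); m=cv2.morphologyEx(m,cv2.MORPH_CLOSE,np.ones((5,5)))
    n,l,s,_=cv2.connectedComponentsWithStats(m); out=[]
    for i in range(1,n):
        if 60<s[i,4]<700:
            c,y,wh=axis(p,l==i,z)
            if .09<max(wh)<.15 and min(wh)<.035: out.append((np.round(c,4),round((float(y)+1.57)%3.1416-1.57,3),np.round(wh,3)))
    return out
E
python3 - <<'E'
from h import *
o=ctrl.get_obs(); print({k:np.round(v,3).tolist() for k,v in o.items()})
p=look("top")
for q in pens(p): print("pen",q)
for t,z in (("lid",.063),("start_key",.0475),("pusher_mid",.004),("tray",.016),("brush",.006)):
    d=ctrl.cut_out(t,p)[0]; c,y,s=axis(p,d["mask"],z); print(t,np.round(c,4),round(float(y),4),s)
a=p["color"]; A=cv2.resize(a[175:250,290:410],None,fx=6,fy=6,interpolation=3)
B=cv2.resize(a[130:215,105:240],None,fx=5,fy=5,interpolation=3); 
s=look("side"); C=cv2.resize(s["color"][120:205,180:285],None,fx=6,fy=6,interpolation=3)
D=cv2.resize(s["color"][265:305,235:295],None,fx=6,fy=6,interpolation=3)
for q in pens(s): print("pen side",q)
cv2.imwrite("pics/A.png",np.vstack([A,cv2.resize(D,(720,150*3))[:140]]) if 0 else A);cv2.imwrite("pics/C.png",np.hstack([C])); cv2.imwrite("pics/B.png",B)
E
```

```text
{'time_s': 1.4, 'qpos': [1.255, 0.3, 1.521, -0.0, 1.321, -0.067], 'joint_vel': [0.001, -0.001, -0.0, -0.0, 0.0, -0.0], 'tau': [0.001, -53.168, -35.289, 0.071, 0.022, 0.0], 'ee_pos': [0.135, 0.533, 0.205], 'eef_rot': [3.142, 0.0, 2.893], 'force': [-0.306, 0.452, -0.132], 'moment': [0.019, -0.023, 0.032], 'grip_force': 0.0, 'grip_width': 0.094}
pen (array([1.0538, 0.5216]), -0.14, array([0.029, 0.105]))
pen (array([1.0008, 0.5491]), 0.044, array([0.095, 0.027]))
pen (array([ 0.4769, -0.3593]), 0.197, array([0.12, 0.01]))
pen (array([ 0.4604, -0.2233]), -0.172, array([0.009, 0.12 ]))
pen (array([ 0.4566, -0.429 ]), 0.008, array([0.118, 0.01 ]))
pen (array([ 0.4521, -0.1568]), -0.188, array([0.009, 0.121]))
lid [0.5893 0.1647] -1.4914 (0.16851752996444702, 0.26469528675079346)
start_key [0.6077 0.3336] 0.1152 (0.04993579536676407, 0.03783242776989937)
pusher_mid [0.3503 0.3774] -1.543 (0.06149163097143173, 0.0646946132183075)
tray [ 0.6397 -0.2545] 0.1484 (0.20008662343025208, 0.12601155042648315)
brush [ 0.4737 -0.085 ] -0.1071 (0.012408520095050335, 0.13325436413288116)
pen side (array([0.4441, 0.9049]), 1.411, array([0.115, 0.024]))
pen side (array([0.5048, 0.2881]), -1.548, array([0.022, 0.145]))
pen side (array([0.3751, 0.2826]), 1.362, array([0.118, 0.025]))
pen side (array([ 0.4486, -0.1602]), -0.184, array([0.016, 0.121]))
pen side (array([ 0.4564, -0.2264]), -0.163, array([0.015, 0.121]))
pen side (array([ 0.4726, -0.3617]), 0.198, array([0.125, 0.013]))
pen side (array([ 0.4528, -0.4315]), 0.003, array([0.122, 0.013]))
```

View pics/A.png

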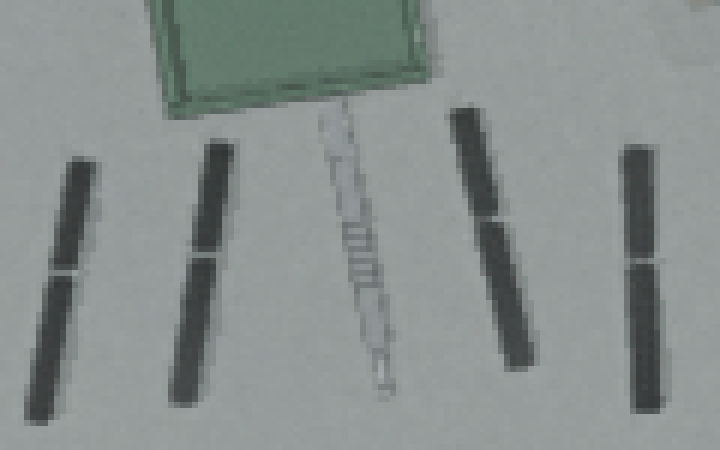

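View pics/C.png

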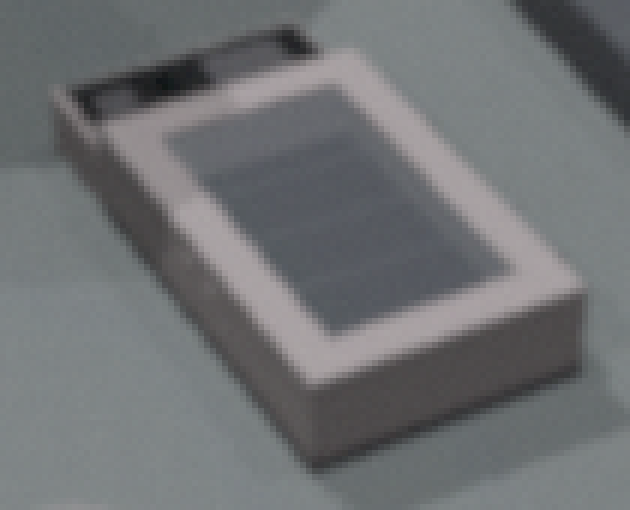

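View pics/B.png

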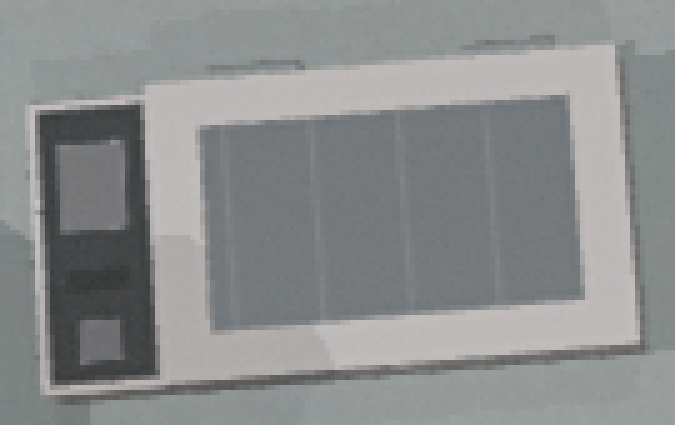

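The crops show the pusher's blade pointing up, towards the tray, with its tip near crop pixel (335,100) and the stub near (388,400). The lid corners in crop B are near (147,85), (615,44), (640,343) and (160,380), the start key is at (90,186) and the power key at (101,341).

Run:
```python
from h import *
p=look("top")
f=lambda u,v,z: at(p,105+u/5-.4,130+v/5-.4,z).round(4)
c=[f(*q,.063) for q in((147,85),(615,44),(640,343),(160,380))]
for x in c: print(x)
m=np.mean(c,0); print("centre",m)
e=[c[0]-c[1],c[3]-c[2]]; print([np.arctan2(x[1],x[0])-np.pi/2 for x in e],[np.linalg.norm(x) for x in e])
e=[c[0]-c[3],c[1]-c[2]]; print([np.arctan2(x[1],x[0]) for x in e],[np.linalg.norm(x) for x in e])
print("start",f(90,186,.0475),"power",f(101,341,.0475))
g=lambda u,v,z: at(p,290+u/6-.4,175+v/6-.4,z)
a,b=g(335,100,.004),g(388,400,.004); print("tip",a,"stub",b,np.linalg.norm(a-b),np.arctan2(*(a-b)[1::-1]),(a+b)/2)
for d in ctrl.cut_out("pusher_mid",p): print(d["conf"],axis(p,d["mask"],.004))
s=look("side")
for d in ctrl.cut_out("pusher_mid",s): print(d["conf"],axis(s,d["mask"],.004))
for n,z in(("lid",.063),("start_key",.0475),("power_key",.0475),("tray",.01)):
    for d in ctrl.cut_out(n,s)[:1]: print(n,d["conf"],axis(s,d["mask"],z))
```

```text
[0.6612 0.2999 0.063 ]
[0.6828 0.0427 0.063 ]
[0.5176 0.0287 0.063 ]
[0.4986 0.2889 0.063 ]
centre [0.59005 0.16505 0.063  ]
[np.float64(0.08378473244311868), np.float64(0.0728913839369787)] [np.float64(0.258105404825238), np.float64(0.26089277490954016)]
[np.float64(0.0675477552992199), np.float64(0.08454375551299814)] [np.float64(0.16297165397700303), np.float64(0.1657921590425796)]
start [0.6077 0.3345 0.0475] power [0.5215 0.3261 0.0475]
tip [ 0.54151226 -0.28856421  0.004     ] stub [ 0.40019903 -0.30985535  0.004     ] 0.14290816274248797 0.14954149541824285 [ 0.47085564 -0.29920978  0.004     ]
0.6 ((0.4842328429222107, -0.2960190773010254), np.float32(0.1718464), (0.1127362847328186, 0.010597873479127884))
0.49 ((0.47373321652412415, -0.29683464765548706), np.float32(0.17751665), (0.10521441698074341, 0.010617190040647984))
0.27 ((0.6301192045211792, -0.4591596722602844), np.float32(0.6671681), (0.10471499711275101, 0.06584392488002777))
0.24 ((0.6033706665039062, 0.2271963357925415), np.float32(-1.4791958), (0.21354004740715027, 0.38991084694862366))
lid 0.84 ((0.5854669809341431, 0.16015028953552246), np.float32(-1.4741471), (0.17181378602981567, 0.2665514349937439))
start_key 0.68 ((0.4390437602996826, -0.4492192566394806), np.float32(-0.0044158176), (0.013755164109170437, 0.11795927584171295))
tray 0.6 ((0.638011634349823, -0.25746574997901917), np.float32(0.14078176), (0.21011333167552948, 0.13144256174564362))
```

move_arm(
  increments=[
    [0.5, 0, 0, 0, 0, 0, 0.147],
    [0.5, 0, 0, 0, 0, 0, 0.147],
    [0.5, 0, 0, 0, 0, 0, 0.147],
    [0.5, 0, 0, 0, 0, 0, 0.147],
    [0.5, 0, 0, 0, 0, 0, 0.147],
    [0.5, 0, 0, 0, 0, 0, 0.147],
    [0.5, 0, 0, 0, 0, 0, 0.147],
    [0.5, 0, 0, 0, 0, 0, 0.147],
    [0.5, 0, 0, 0, 0, 0, 0.147],
  ],
)

```text
time_s: 3.05
ee_pos: [0.1354, 0.5331, 0.2054]
eef_rot: [3.142, 0.0, 1.564]
force: [-0.6, 0.6, 0.2]
grip_width: 0.047
grip_force: 0.0
```

move_arm(
  increments=[
    [0.5, -0.832, 0.336, 0, 0, 0, 0],
    [0.5, -0.832, 0.336, 0, 0, 0, 0],
    [0.5, -0.832, 0.336, 0, 0, 0, 0],
    [0.5, -0.832, 0.336, 0, 0, 0, 0],
    [0.5, -0.832, 0.336, 0, 0, 0, 0],
    [0.5, -0.832, 0.336, 0, 0, 0, 0],
    [0.5, -0.832, 0.336, 0, 0, 0, 0],
    [0.5, -0.832, 0.336, 0, 0, 0, 0],
    [0.5, -0.832, 0.336, 0, 0, 0, 0],
    [0.5, -0.832, 0.336, 0, 0, 0, 0],
    [0.5, -0.832, 0.336, 0, 0, 0, 0],
    [0.5, -0.832, 0.336, 0, 0, 0, 0],
    [0.5, -0.832, 0.336, 0, 0, 0, 0],
    [0.5, -0.832, 0.336, 0, 0, 0, 0],
    [0.5, -0.832, 0.336, 0, 0, 0, 0],
    [0.5, -0.832, 0.336, 0, 0, 0, 0],
    [0.5, -0.832, 0.336, 0, 0, 0, 0],
    [0.5, -0.832, 0.336, 0, 0, 0, 0],
    [0.5, -0.832, 0.336, 0, 0, 0, 0],
    [0.5, -0.832, 0.336, 0, 0, 0, 0],
  ],
)

```text
time_s: 5.05
ee_pos: [0.471, -0.3012, 0.2054]
eef_rot: [3.141, 0.0, 1.57]
force: [1.2, 0.5, 1.3]
grip_width: 0.0468
grip_force: 0.0
```

move_arm(
  increments=[
    [0.5, 0, 0, 0, 0, 0, 0.1416],
    [0.5, 0, 0, 0, 0, 0, 0.1416],
    [0.5, 0, 0, 0, 0, 0, 0.1416],
    [0.5, 0, 0, 0, 0, 0, 0.1416],
    [0.5, 0, 0, 0, 0, 0, 0.1416],
    [0.5, 0, 0, 0, 0, 0, 0.1416],
    [0.5, 0, 0, 0, 0, 0, 0.1416],
    [0.5, 0, 0, 0, 0, 0, 0.1416],
    [0.5, 0, 0, 0, 0, 0, 0.1416],
    [0.5, 0, 0, 0, 0, 0, 0.1416],
    [0.5, 0, 0, 0, 0, 0, 0],
  ],
)

```text
time_s: 6.15
ee_pos: [0.4706, -0.2993, 0.2054]
eef_rot: [3.142, 0.0, 0.151]
force: [0.0, -0.4, -0.1]
grip_width: 0.0468
grip_force: 0.0
```

move_arm(
  increments=[
    [0.4, 0.2, 0, 0.8, 0, 0, 0.0],
    [0.4, 0, 0, 0.8, 0, 0, 0.0],
    [0.4, 0, 0, 0.8, 0, 0, 0],
    [0.4, 0, 0, 0.8, 0, 0, 0],
    [0.4, 0, 0, 0.6, 0, 0, 0],
    [0.4, 0, 0, 0.27, 0, 0, 0],
    [0.4, 0, 0, 0, 0, 0, 0],
    [0, 0, 0, 0, 0, 0, 0],
    [0, 0, 0, 0, 0, 0, 0],
    [0, 0, 0, 0, 0, 0, 0],
    [0, 0, 0, 0, 0, 0, 0],
    [0, 0, 0, 0, 0, 0, 0],
    [0, 0, 0, 0, 0, 0, 0],
  ],
  force=55,
)

```text
time_s: 7.45
ee_pos: [0.4806, -0.2979, 0.0023]
eef_rot: [3.141, -0.0, 0.154]
force: [-0.2, 1.5, 4.2]
grip_width: 0.0089
grip_force: 55.0
```

move_arm(
  increments=[
    [0, 0, 0, -0.3, 0, 0, 0],
    [0, 0, 0, -0.6, 0, 0, 0],
    [0, 0, 0, -0.8, 0, 0, 0],
    [0, 0, 0, -0.8, 0, 0, 0.074],
    [0, -0.049, -0.752, -0.2, 0, 0, 0],
    [0, -0.049, -0.752, 0, 0, 0, 0],
    [0, -0.049, -0.752, 0, 0, 0, 0],
    [0, -0.049, -0.752, 0, 0, 0, 0],
    [0, -0.049, -0.752, 0, 0, 0, 0],
    [0, -0.049, -0.752, 0, 0, 0, 0],
    [0, -0.049, -0.752, 0, 0, 0, 0],
    [0, -0.049, -0.752, 0, 0, 0, 0],
    [0, -0.049, -0.752, 0, 0, 0, 0],
    [0, -0.049, -0.752, 0, 0, 0, 0],
    [0, -0.049, -0.752, 0, 0, 0, 0],
    [0, -0.049, -0.752, 0, 0, 0, 0],
    [0, 0, 0, 0, 0, 0, 0],
  ],
)

```text
time_s: 9.15
ee_pos: [0.4145, 0.1527, 0.1379]
eef_rot: [-3.141, -0.001, 0.084]
force: [1.3, -0.1, -1.5]
grip_width: 0.0089
grip_force: 55.0
```

Run:
```python
from h import *
print({k:np.round(v,4).tolist() for k,v in ctrl.get_obs().items() if k in("ee_pos","eef_rot","grip_width","qpos")})
s=look("side"); t=look("top"); o=ctrl.get_obs()["ee_pos"]
def crop(p,c,w,f):
    u,v=proj(p,c)[0].astype(int); return cv2.resize(p["color"][max(v-w,0):v+w,max(u-w,0):u+w],(f,f),interpolation=3),(u-w,v-w)
A,a=crop(s,[o[0]+.06,o[1],o[2]],40,400); B,b=crop(t,[o[0]+.06,o[1],o[2]],40,400); print(a,b)
cv2.imwrite("pics/h1.png",np.hstack([A,B]))
```

```text
{'qpos': [0.2698, 0.132, 1.8933, 0.0005, 1.1153, 1.7567], 'ee_pos': [0.4145, 0.1527, 0.1379], 'eef_rot': [-3.141, -0.0009, 0.0836], 'grip_width': 0.0089}
(np.int64(163), np.int64(105)) (np.int64(143), np.int64(172))
```

View pics/h1.png

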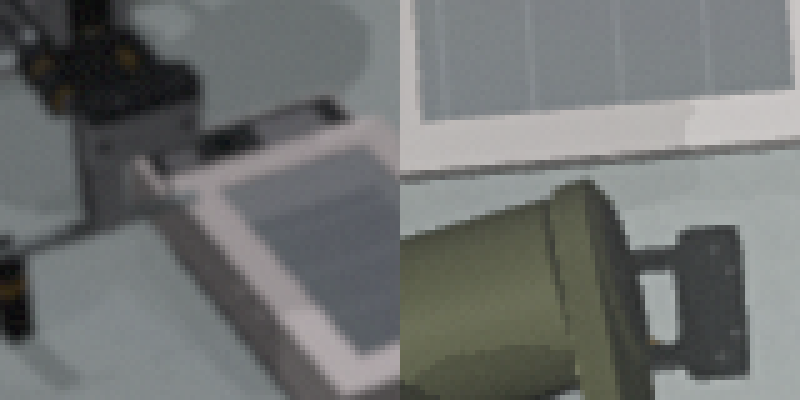

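move_arm(
  increments=[
    [0, 0, 0.06, 0.6, 0, 0, 0],
    [0, 0, 0, 0.6, 0, 0, 0],
    [0, 0, 0, 0.58, 0, 0, 0],
    [0, 0, 0, 0, 0, 0, 0],
    [0, 0, 0, 0, 0, 0, 0],
  ],
)

```text
time_s: 9.75
ee_pos: [0.4159, 0.146, 0.0488]
eef_rot: [3.141, 0.0, 0.079]
force: [0.7, 0.6, -0.3]
grip_width: 0.0091
grip_force: 55.0
```

Run:
```python
from h import *
o=ctrl.get_obs(); print({k:np.round(v,4).tolist() for k,v in o.items() if k in("ee_pos","eef_rot")})
s=look("side"); e=np.array(o["ee_pos"])+[0,0,.0017]; y=o["eef_rot"][2]; d=np.array([np.cos(y),np.sin(y),0])
P=proj(s,[e+.061*d,e-.081*d,e,[.506,.157,.0505]]); u0,v0=145,110
print(((P-[u0,v0])*8).round())
cv2.imwrite("pics/h2.png",cv2.resize(s["color"][v0:v0+75,u0:u0+100],None,fx=8,fy=8,interpolation=3))
```

```text
{'ee_pos': [0.4159, 0.146, 0.0488], 'eef_rot': [3.1415, 0.0001, 0.0787]}
[[481. 457.]
 [146. 567.]
 [341. 504.]
 [544. 430.]]
```

View pics/h2.png

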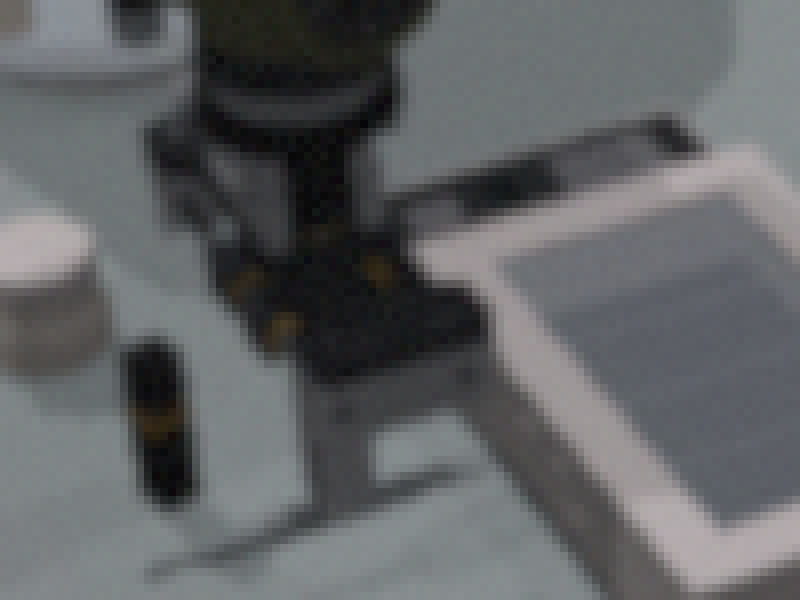

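Side crop: the pusher is level in the fingers, from stub (146,575) to tip (480,465), within a pixel of where I predicted it. I'll insert now.

move_arm(
  increments=[
    [0, 0.2, 0, -0.01, 0, 0, 0],
    [0, 0.2, 0, 0, 0, 0, 0],
    [0, 0.2, 0, 0, 0, 0, 0],
    [0, 0.1, 0, 0, 0, 0, 0],
    [0, 0.1, 0, 0, 0, 0, 0],
    [0, 0.1, 0, 0, 0, 0, 0],
    [0, 0.1, 0, 0, 0, 0, 0],
    [0, 0, 0, 0, 0, 0, 0],
    [0, 0, 0, 0, 0, 0, 0],
  ],
)

```text
time_s: 10.7
ee_pos: [0.4652, 0.1507, 0.0484]
eef_rot: [3.142, 0.0, 0.08]
force: [-0.7, 0.5, -1.0]
grip_width: 0.0089
grip_force: 55.0
```

move_arm(
  increments=[
    [0, 0, 0, -0.06, 0, 0, 0],
    [0, 0, 0, -0.1, 0, 0, 0],
    [0, 0, 0, -0.1, 0, 0, 0],
    [0, 0.01, 0, -0.1, 0, 0, 0],
    [0, 0.02, 0, -0.1, 0, 0, 0],
    [0, 0, 0, 0, 0, 0, 0],
    [0, 0, 0, 0, 0, 0, 0],
  ],
)

```text
time_s: 11.4
ee_pos: [0.467, 0.1508, 0.0716]
eef_rot: [-3.142, -0.001, 0.08]
force: [-0.3, -0.0, -1.4]
grip_width: 0.0088
grip_force: 55.0
```

Run:
```python
from h import *
o=ctrl.get_obs(); e=np.array(o["ee_pos"])+[0,0,.0017]; d=np.array([np.cos(.08),np.sin(.08),0])
s=look("side"); u0,v0=150,90
print(o["force"],o["moment"]);print(((proj(s,[e+.061*d,e-.081*d])-[u0,v0])*8).round())
cv2.imwrite("pics/h3.png",cv2.resize(s["color"][v0:v0+75,u0:u0+100],None,fx=8,fy=8,interpolation=3))
```

```text
[-0.26681954 -0.01003881 -1.36245196] [-0.0121119   0.27310126 -0.0547057 ]
[[553. 534.]
 [224. 640.]]
```

View pics/h3.png

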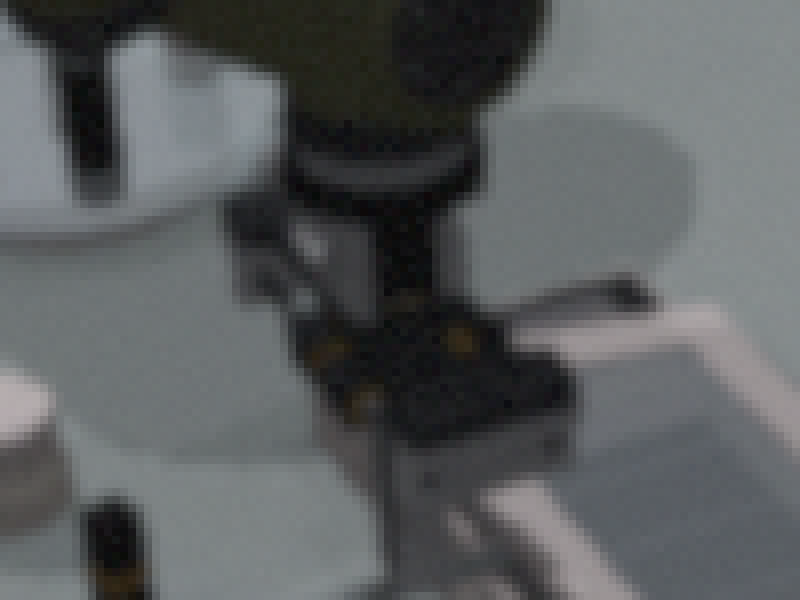

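move_arm(
  increments=[
    [0, 0.062, 0, -0.313, 0, 0, 0],
    [0, 0.096, 0, -0.304, 0, 0, 0],
    [0, 0.128, 0, -0.292, 0, 0, 0],
    [0, 0.16, 0, -0.276, 0, 0, 0],
    [0, 0.189, 0, -0.257, 0, 0, 0],
    [0, 0.216, 0, -0.235, 0, 0, 0],
    [0, 0.241, 0, -0.209, 0, 0, 0],
    [0, 0, 0, 0, 0, 0, 0],
  ],
)

```text
time_s: 12.25
ee_pos: [0.5225, 0.1553, 0.1667]
eef_rot: [-3.141, -0.002, 0.08]
force: [-0.0, 0.4, -0.9]
grip_width: 0.009
grip_force: 55.0
```

Run:
```python
from h import *
o=ctrl.get_obs(); print(o["force"],o["moment"],o["qpos"])
s=look("side"); cv2.imwrite("pics/h4.png",cv2.resize(s["color"][60:240,110:350],None,fx=3,fy=3))
```

```text
[-0.02788528  0.44615282 -0.92950725] [0.01851476 0.17164899 0.01517217] [ 2.21674044e-01  3.22016785e-01  1.58507638e+00 -4.03718731e-05
  1.23220002e+00  1.71288296e+00]
```

View pics/h4.png

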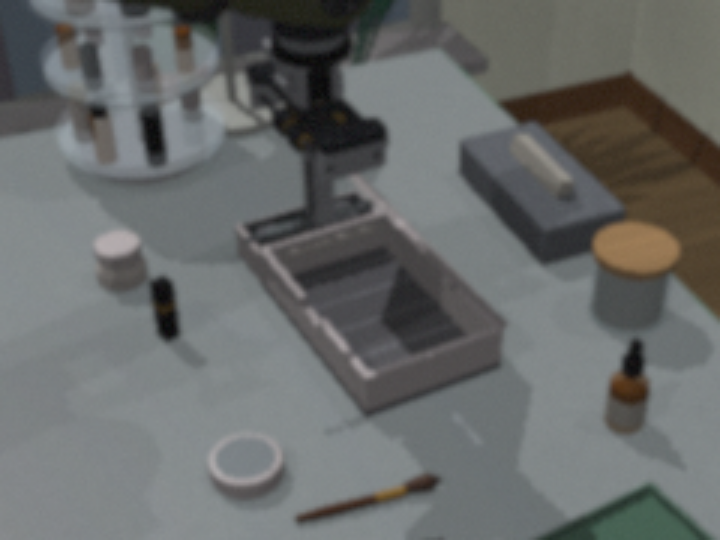

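The lid appears edge-on, along the line from (355,185) to (500,325), which puts it at about 1 rad. I'll keep following the arc.

move_arm(
  increments=[
    [0, 0.262, 0, -0.182, 0, 0, 0],
    [0, 0.28, 0, -0.152, 0, 0, 0],
    [0, 0.296, 0, -0.12, 0, 0, 0],
    [0, 0.307, 0, -0.087, 0, 0, 0],
    [0, 0.2, 0, -0.04, 0, 0, 0],
    [0, 0, 0, 0, 0, 0, 0],
    [0, 0, 0, 0, 0, 0, 0],
  ],
)

```text
time_s: 13.0
ee_pos: [0.5876, 0.1604, 0.194]
eef_rot: [3.141, 0.001, 0.08]
force: [-0.0, -1.0, -0.3]
grip_width: 0.0087
grip_force: 55.0
```

Run:
```python
from h import *
o=ctrl.get_obs(); print(o["force"],o["moment"],o["qpos"],o["eef_rot"])
s=look("side"); t=look("top"); A=cv2.resize(s["color"][60:210,160:310],(400,400)); B=cv2.resize(t["color"][90:240,100:250],(400,400)); cv2.imwrite("pics/h5.png",np.hstack([A,B]))
R=np.array([[np.cos(.08),-np.sin(.08)],[np.sin(.08),np.cos(.08)]])
for th in(1.2,1.3,1.4,1.5):
    X=[np.r_[R@[.083-.166*np.cos(th),y]+[.589,.164],.055+.166*np.sin(th)] for y in(-.13,.13)]
    print(th,((proj(s,X)-[160,60])*400/150).round().tolist(),((proj(t,X)-[100,90])*400/150).round().tolist())
```

```text
[-0.03961311 -0.95510991 -0.32451725] [-0.02738674  0.147938   -0.02490359] [ 2.06436996e-01  4.41537607e-01  1.35503472e+00 -5.39794239e-05
  1.34581084e+00  1.69739967e+00] [3.14144065e+00 7.77544365e-04 7.98456584e-02]
1.2 [[276.0, 196.0], [167.0, 91.0]] [[336.0, 158.0], [49.0, 182.0]]
1.3 [[288.0, 188.0], [178.0, 85.0]] [[334.0, 140.0], [47.0, 164.0]]
1.4 [[301.0, 182.0], [190.0, 79.0]] [[333.0, 122.0], [45.0, 146.0]]
1.5 [[314.0, 176.0], [201.0, 74.0]] [[331.0, 103.0], [43.0, 127.0]]
```

View pics/h5.png

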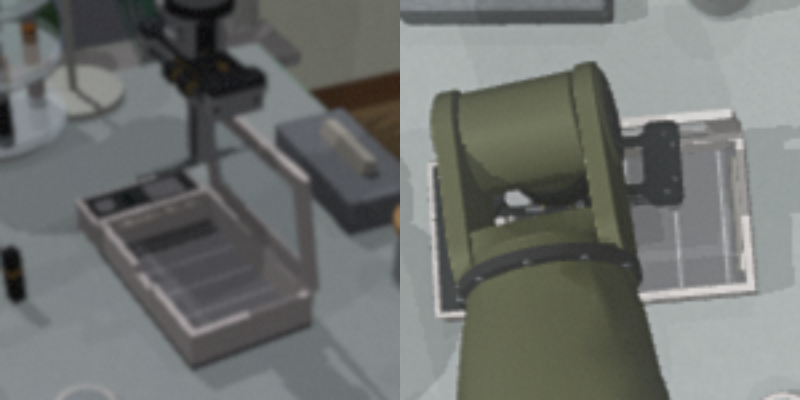

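The lid now stands at about 1.45 rad, with its corner at side-crop (308,182). Next the pusher goes to the tray.

move_arm(
  increments=[
    [0, -0.6, 0, 0, 0, 0, 0],
    [0, -0.6, 0, 0, 0, 0, 0],
    [0, 0.175, 0.835, 0, 0, 0, 0],
    [0, 0.175, 0.835, 0, 0, 0, 0],
    [0, 0.175, 0.835, 0, 0, 0, 0],
    [0, 0.175, 0.835, 0, 0, 0, 0],
    [0, 0.175, 0.835, 0, 0, 0, 0],
    [0, 0.175, 0.835, 0, 0, 0, 0],
    [0, 0.175, 0.835, 0, 0, 0, 0],
    [0, 0.175, 0.835, 0, 0, 0, 0],
    [0, 0.175, 0.835, 0, 0, 0, 0],
    [0, 0.175, 0.835, 0, 0, 0, 0],
    [0, 0, 0, 0, 0, 0, -0.068],
    [0, 0, 0, 0.8, 0, 0, 0],
    [0, 0, 0, 0.8, 0, 0, 0],
    [0, 0, 0, 0.8, 0, 0, 0],
    [0, 0, 0, 0.6, 0, 0, 0],
    [0, 0, 0, 0.3, 0, 0, 0],
    [0, 0, 0, 0, 0, 0, 0],
  ],
)

```text
time_s: 15.0
ee_pos: [0.648, -0.253, 0.028]
eef_rot: [-3.14, 0.003, 0.148]
force: [1.1, 0.4, -0.3]
grip_width: 0.0092
grip_force: 55.0
```

move_arm(
  increments=[
    [0, 0, 0, 0.2, 0, 0, 0],
    [0, 0, 0, 0.18, 0, 0, 0],
    [0, 0, 0, 0, 0, 0, 0],
    [0.4, 0, 0, 0, 0, 0, 0],
    [0.4, 0, 0, 0, 0, 0, 0],
    [0.4, 0, 0, 0, 0, 0, 0],
    [0.4, 0, 0, -0.2, 0, 0, 0],
    [0.4, 0, 0, -0.8, 0, 0, 0],
    [0.4, 0, 0, -0.8, 0, 0, 0],
    [0.4, 0, 0, -0.8, 0, 0, 0],
    [0.4, -0.8, 0, 0, 0, 0, 0],
    [0.4, -0.8, 0, 0, 0, 0, 0],
    [0.4, -0.8, 0, 0, 0, 0, 0],
    [0.4, -0.8, 0, 0, 0, 0, 0],
    [0.4, 0, 0, 0, 0, 0, 0],
  ],
)

```text
time_s: 16.5
ee_pos: [0.4875, -0.2777, 0.142]
eef_rot: [3.141, 0.0, 0.146]
force: [0.3, 0.2, -0.1]
grip_width: 0.0382
grip_force: 0.0
```

```bash
cat >> h.py <<'E'
C=np.array([.589,.164]); Y=.08
def go(e,yaw,tgt,tyaw):
    # remaining (tx,ty) units after turning from yaw to tyaw, and rz
    d=np.array(tgt)-np.array(e[:2]); c,s=np.cos(yaw),np.sin(yaw)
    return "tx,ty %.3f %.3f (before turn) rz %.3f"%((d[0]*c+d[1]*s)/.05,(d[0]*s-d[1]*c)/.05,yaw-tyaw)
def slot(x,y): return C+[x*np.cos(Y)-y*np.sin(Y),x*np.sin(Y)+y*np.cos(Y)]
E
python3 - <<'E'
from h import *
o=ctrl.get_obs(); t=look("top"); s=look("side"); e=o["ee_pos"]; w=o["eef_rot"][2]
print(e,w,o["qpos"])
for p in(t,s):
    for q in pens(p): 
        if -.5<q[0][1]<0: print(q,go(e,w,q[0],q[1]))
for y in(.075,.025,-.025,-.075): print(slot(0,y).round(4))
cv2.imwrite("pics/t6.png",cv2.resize(t["color"][115:265,260:410],(600,600)))
E
```

```text
[ 0.48752675 -0.27766018  0.14201372] 0.14557164476981055 [-5.82831495e-01  3.82774628e-01  1.56324101e+00 -3.60031233e-04
  1.19540337e+00  8.42525142e-01]
(array([ 0.4521, -0.1566]), -0.185, array([0.008, 0.121])) tx,ty -0.350 -2.498 (before turn) rz 0.331
(array([ 0.4491, -0.1597]), -0.182, array([0.014, 0.12 ])) tx,ty -0.418 -2.446 (before turn) rz 0.328
(array([ 0.4568, -0.2262]), -0.165, array([0.014, 0.121])) tx,ty -0.459 -1.107 (before turn) rz 0.311
(array([ 0.4716, -0.3619]), 0.198, array([0.123, 0.012])) tx,ty -0.560 1.621 (before turn) rz -0.052
(array([ 0.4528, -0.4307]), 0.004, array([0.122, 0.012])) tx,ty -1.131 2.928 (before turn) rz 0.142
[0.583  0.2388]
[0.587  0.1889]
[0.591  0.1391]
[0.595  0.0892]
```

View pics/t6.png

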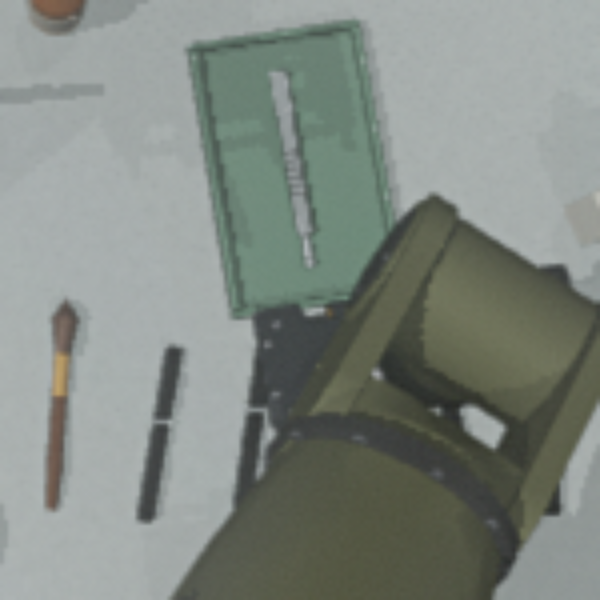

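The pusher lies flat in the tray, from crop (280,75) to (310,265). Pen one is next.

move_arm(
  increments=[
    [0.4, -0.255, 0.8, 0, 0, 0, -0.052],
    [0.4, -0.255, 0.8, 0, 0, 0, 0],
    [0.4, 0, 0, 0.8, 0, 0, 0],
    [0.4, 0, 0, 0.8, 0, 0, 0],
    [0.4, 0, 0, 0.7, 0, 0, 0],
    [0.4, 0, 0, 0.3, 0, 0, 0],
    [0.4, 0, 0, 0.16, 0, 0, 0],
    [0.4, 0, 0, 0, 0, 0, 0],
    [0, 0, 0, 0, 0, 0, 0],
    [0, 0, 0, 0, 0, 0, 0],
    [0, 0, 0, 0, 0, 0, 0],
    [0, 0, 0, 0, 0, 0, 0],
    [0, 0, 0, 0, 0, 0, 0],
    [0, 0, 0, -0.3, 0, 0, 0],
    [0, 0, 0, -0.7, 0, 0, 0],
    [0, 0, 0, -0.7, 0, 0, 0],
    [0, 0, 0, -0.7, 0, 0, 0.117],
    [0, 0, 0, 0, 0, 0, 0],
  ],
  force=25,
)

```text
time_s: 18.4
ee_pos: [0.481, -0.3615, 0.1289]
eef_rot: [3.136, -0.006, 0.079]
force: [0.4, 0.1, -0.7]
grip_width: 0.0117
grip_force: 25.0
```

Run:
```python
from h import *
t=look("top"); o=ctrl.get_obs(); e=o["ee_pos"]; w=o["eef_rot"][2]; print(e,w)
for y in(.075,.025,-.025,-.075): print(go(e,w,slot(0,y),Y))
for q in pens(t,z=.13,dark=80): print(q)
```

```text
[ 0.48016643 -0.36086803  0.12593998] 0.08257506329899189
tx,ty 3.039 -11.782 (before turn) rz 0.003
tx,ty 3.036 -10.782 (before turn) rz 0.003
tx,ty 3.034 -9.782 (before turn) rz 0.003
tx,ty 3.031 -8.782 (before turn) rz 0.003
(array([0.8287, 0.1683]), -0.09, array([0.013, 0.101]))
(array([ 0.4564, -0.2064]), -0.161, array([0.008, 0.106]))
(array([ 0.4477, -0.1459]), -0.193, array([0.007, 0.109]))
```

move_arm(
  increments=[
    [0, 0.209, -0.785, 0, 0, 0, 0],
    [0, 0.209, -0.785, 0, 0, 0, 0],
    [0, 0.209, -0.785, 0, 0, 0, 0],
    [0, 0.209, -0.785, 0, 0, 0, 0],
    [0, 0.209, -0.785, 0, 0, 0, 0],
    [0, 0.209, -0.785, 0, 0, 0, 0],
    [0, 0.209, -0.785, 0, 0, 0, 0],
    [0, 0.209, -0.785, 0, 0, 0, 0],
    [0, 0.209, -0.785, 0, 0, 0, 0],
    [0, 0.209, -0.785, 0, 0, 0, 0],
    [0, 0.209, -0.785, 0, 0, 0, 0],
    [0, 0.209, -0.785, 0, 0, 0, 0],
    [0, 0.209, -0.785, 0, 0, 0, 0],
    [0, 0.209, -0.785, 0, 0, 0, 0],
    [0, 0.209, -0.785, 0, 0, 0, 0],
    [0, 0, 0, 0, 0, 0, 0],
    [0, 0, 0, 0.6, 0, 0, 0],
    [0, 0, 0, 0.6, 0, 0, 0],
    [0, 0, 0, 0, 0, 0, 0],
  ],
)

```text
time_s: 20.35
ee_pos: [0.5845, 0.2382, 0.0583]
eef_rot: [3.14, 0.008, 0.083]
force: [-0.5, 0.5, -0.3]
grip_width: 0.0117
grip_force: 25.0
```

Run:
```python
from h import *
o=ctrl.get_obs(); e=o["ee_pos"]; w=o["eef_rot"][2]; print(e,w,go(e,w,slot(0.005,.075),Y),o["force"])
s=look("side"); cv2.imwrite("pics/h7.png",cv2.resize(s["color"][80:200,170:290],(600,600)))
```

```text
[0.58446626 0.23820223 0.0582583 ] 0.0834168807781519 tx,ty 0.072 -0.013 (before turn) rz 0.003 [-0.48606171  0.50684592 -0.2518744 ]
```

View pics/h7.png

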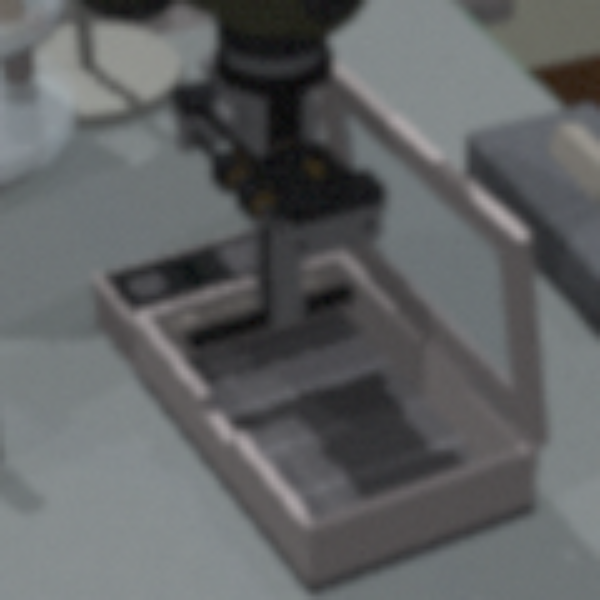

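move_arm(
  increments=[
    [0, 0.07, 0, 0.4, 0, 0, 0],
    [0, 0, 0, 0.3, 0, 0, 0],
    [0, 0, 0, 0.17, 0, 0, 0],
    [0, 0, 0, 0, 0, 0, 0],
    [0.3, 0, 0, 0, 0, 0, 0],
    [0.3, 0, 0, 0, 0, 0, 0],
    [0.3, 0, 0, 0, 0, 0, 0],
    [0.3, 0, 0, -0.3, 0, 0, 0],
    [0.3, 0, 0, -0.9, 0, 0, 0],
    [0.3, 0, 0, -0.9, 0, 0, 0],
    [0.3, 0, 0, 0, 0, 0, 0],
  ],
)

```text
time_s: 21.5
ee_pos: [0.593, 0.2408, 0.1326]
eef_rot: [-3.139, -0.011, 0.083]
force: [0.4, 0.5, -0.5]
grip_width: 0.0284
grip_force: 0.0
```

move_arm(
  increments=[
    [0.4, -0.277, 0.753, 0, 0, 0, 0],
    [0.4, -0.277, 0.753, 0, 0, 0, 0],
    [0.4, -0.277, 0.753, 0, 0, 0, 0],
    [0.4, -0.277, 0.753, 0, 0, 0, 0],
    [0.4, -0.277, 0.753, 0, 0, 0, 0],
    [0.4, -0.277, 0.753, 0, 0, 0, 0],
    [0.4, -0.277, 0.753, 0, 0, 0, 0],
    [0.4, -0.277, 0.753, 0, 0, 0, 0],
    [0.4, -0.277, 0.753, 0, 0, 0, 0],
    [0.4, -0.277, 0.753, 0, 0, 0, 0],
    [0.4, -0.277, 0.753, 0, 0, 0, 0],
    [0.4, -0.277, 0.753, 0, 0, 0, 0],
    [0.4, 0, 0, 0, 0, 0, 0.124],
    [0.4, 0, 0, 0, 0, 0, 0.124],
    [0.4, 0, 0, 0, 0, 0, 0],
    [0.4, 0, 0, 0, 0, 0, 0],
  ],
)

```text
time_s: 23.1
ee_pos: [0.4623, -0.2241, 0.1248]
eef_rot: [3.141, -0.001, -0.161]
force: [0.3, 0.3, 0.2]
grip_width: 0.0374
grip_force: 0.0
```

```bash
cat > next.py <<'E'
from h import *
o=ctrl.get_obs(); t=look("top"); s=look("side"); e=o["ee_pos"]; w=o["eef_rot"][2]
print(np.round(e,4),round(w,3))
for n,p in(("top",t),("side",s)):
    for q in pens(p): 
        if -.5<q[0][1]<0: print(n,q,go(e,w,q[0],q[1]))
    for q in pens(p,.019):
        r=np.array([[np.cos(Y),np.sin(Y)],[-np.sin(Y),np.cos(Y)]])@(q[0]-C)
        if abs(r[0])<.1 and abs(r[1])<.13: print(n,"in box",r.round(4),q[1:])
E
python3 next.py
```

```text
[ 0.4623 -0.2241  0.1248] -0.161
top (array([ 0.4566, -0.429 ]), 0.006, array([0.118, 0.01 ])) tx,ty 0.546 4.062 (before turn) rz -0.167
side (array([ 0.4491, -0.1598]), -0.18, array([0.014, 0.12 ])) tx,ty -0.467 -1.228 (before turn) rz 0.019
side (array([ 0.4564, -0.2261]), -0.165, array([0.014, 0.121])) tx,ty -0.110 0.057 (before turn) rz 0.004
side (array([ 0.4523, -0.4308]), 0.013, array([0.123, 0.013])) tx,ty 0.467 4.111 (before turn) rz -0.174
```

move_arm(
  increments=[
    [0.4, -0.07, 0.02, 0.8, 0, 0, 0],
    [0.4, 0, 0, 0.8, 0, 0, 0],
    [0.4, 0, 0, 0.5, 0, 0, 0],
    [0.4, 0, 0, 0.31, 0, 0, 0],
    [0.4, 0, 0, 0, 0, 0, 0],
    [0, 0, 0, 0, 0, 0, 0],
    [0, 0, 0, 0, 0, 0, 0],
    [0, 0, 0, 0, 0, 0, 0],
    [0, 0, 0, 0, 0, 0, 0],
    [0, 0, 0, 0, 0, 0, 0],
    [0, 0, 0, -0.4, 0, 0, 0],
    [0, 0, 0, -0.7, 0, 0, 0],
    [0, 0, 0, -0.7, 0, 0, -0.12],
    [0, 0, 0, -0.6, 0, 0, -0.12],
    [0, 0, 0, 0, 0, 0, 0],
  ],
)

```text
time_s: 24.7
ee_pos: [0.46, -0.2255, 0.1278]
eef_rot: [3.138, -0.006, 0.079]
force: [0.6, 0.8, -1.6]
grip_width: 0.0114
grip_force: 25.0
```

move_arm(
  increments=[
    [0, 0.293, -0.731, 0, 0, 0, 0],
    [0, 0.293, -0.731, 0, 0, 0, 0],
    [0, 0.293, -0.731, 0, 0, 0, 0],
    [0, 0.293, -0.731, 0, 0, 0, 0],
    [0, 0.293, -0.731, 0, 0, 0, 0],
    [0, 0.293, -0.731, 0, 0, 0, 0],
    [0, 0.293, -0.731, 0, 0, 0, 0],
    [0, 0.293, -0.731, 0, 0, 0, 0],
    [0, 0.293, -0.731, 0, 0, 0, 0],
    [0, 0.293, -0.731, 0, 0, 0, 0],
    [0, 0.293, -0.731, 0, 0, 0, 0],
    [0, 0, 0, 0, 0, 0, 0],
    [0, 0, 0, 0.6, 0, 0, 0],
    [0, 0, 0, 0.6, 0, 0, 0],
    [0, 0, 0, 0, 0, 0, 0],
  ],
)

```text
time_s: 26.2
ee_pos: [0.5868, 0.1872, 0.0594]
eef_rot: [3.14, 0.007, 0.074]
force: [-0.0, -0.7, 0.1]
grip_width: 0.0115
grip_force: 25.0
```

Run:
```python
from h import *
o=ctrl.get_obs(); e=o["ee_pos"]; w=o["eef_rot"][2]; print(e,w,go(e,w,slot(0.0,.025),Y),o["force"])
```

```text
[0.58676734 0.18719256 0.05937684] 0.0735688263916765 tx,ty 0.007 -0.034 (before turn) rz -0.006 [-0.02307101 -0.70834526  0.05012787]
```

move_arm(
  increments=[
    [0, 0, -0.02, 0.4, 0, 0, 0],
    [0, 0, 0, 0.3, 0, 0, 0],
    [0, 0, 0, 0.18, 0, 0, 0],
    [0, 0, 0, 0, 0, 0, 0],
    [0.3, 0, 0, 0, 0, 0, 0],
    [0.3, 0, 0, 0, 0, 0, 0],
    [0.3, 0, 0, 0, 0, 0, 0],
    [0.3, 0, 0, -0.3, 0, 0, 0],
    [0.3, 0, 0, -0.9, 0, 0, 0],
    [0.3, 0, 0, -0.9, 0, 0, 0],
    [0.3, 0, 0, 0, 0, 0, 0],
  ],
)

```text
time_s: 27.3
ee_pos: [0.5918, 0.1901, 0.1329]
eef_rot: [-3.14, -0.011, 0.075]
force: [1.0, 0.3, 0.2]
grip_width: 0.028
grip_force: 0.0
```

move_arm(
  increments=[
    [0.4, -0.328, 0.669, 0, 0, 0, 0],
    [0.4, -0.328, 0.669, 0, 0, 0, 0],
    [0.4, -0.328, 0.669, 0, 0, 0, 0],
    [0.4, -0.328, 0.669, 0, 0, 0, 0],
    [0.4, -0.328, 0.669, 0, 0, 0, 0],
    [0.4, -0.328, 0.669, 0, 0, 0, 0],
    [0.4, -0.328, 0.669, 0, 0, 0, 0],
    [0.4, -0.328, 0.669, 0, 0, 0, 0],
    [0.4, -0.328, 0.669, 0, 0, 0, 0],
    [0.4, -0.328, 0.669, 0, 0, 0, 0],
    [0.4, 0, 0, 0, 0, 0, 0.13],
    [0.4, 0, 0, 0, 0, 0, 0.13],
    [0.4, 0, 0, 0, 0, 0, 0],
    [0.4, 0, 0, 0, 0, 0, 0],
  ],
)

```text
time_s: 28.7
ee_pos: [0.4506, -0.1564, 0.1252]
eef_rot: [3.141, -0.0, -0.181]
force: [0.3, 0.0, 0.4]
grip_width: 0.0377
grip_force: 0.0
```

```bash
python3 next.py
```

```text
[ 0.4506 -0.1564  0.1252] -0.181
top (array([ 0.4566, -0.4287]), 0.016, array([0.118, 0.01 ])) tx,ty 1.099 5.335 (before turn) rz -0.197
top in box [0.003  0.0205] (0.077, array([0.123, 0.021]))
side (array([ 0.4487, -0.1598]), -0.182, array([0.015, 0.121])) tx,ty -0.026 0.074 (before turn) rz 0.001
side (array([ 0.4523, -0.4309]), 0.008, array([0.123, 0.014])) tx,ty 1.022 5.394 (before turn) rz -0.189
```

move_arm(
  increments=[
    [0.4, 0, 0.04, 0.8, 0, 0, 0],
    [0.4, 0, 0, 0.8, 0, 0, 0],
    [0.4, 0, 0, 0.5, 0, 0, 0],
    [0.4, 0, 0, 0.32, 0, 0, 0],
    [0.4, 0, 0, 0, 0, 0, 0],
    [0, 0, 0, 0, 0, 0, 0],
    [0, 0, 0, 0, 0, 0, 0],
    [0, 0, 0, 0, 0, 0, 0],
    [0, 0, 0, 0, 0, 0, 0],
    [0, 0, 0, 0, 0, 0, 0],
    [0, 0, 0, -0.4, 0, 0, 0],
    [0, 0, 0, -0.7, 0, 0, 0],
    [0, 0, 0, -0.7, 0, 0, -0.13],
    [0, 0, 0, -0.6, 0, 0, -0.13],
    [0, 0, 0, 0, 0, 0, 0],
  ],
)

```text
time_s: 30.3
ee_pos: [0.4518, -0.1591, 0.1277]
eef_rot: [3.138, -0.006, 0.079]
force: [0.6, -0.9, -0.4]
grip_width: 0.0116
grip_force: 25.0
```

move_arm(
  increments=[
    [0, 0.364, -0.634, 0, 0, 0, 0],
    [0, 0.364, -0.634, 0, 0, 0, 0],
    [0, 0.364, -0.634, 0, 0, 0, 0],
    [0, 0.364, -0.634, 0, 0, 0, 0],
    [0, 0.364, -0.634, 0, 0, 0, 0],
    [0, 0.364, -0.634, 0, 0, 0, 0],
    [0, 0.364, -0.634, 0, 0, 0, 0],
    [0, 0.364, -0.634, 0, 0, 0, 0],
    [0, 0.364, -0.634, 0, 0, 0, 0],
    [0, 0, 0, 0, 0, 0, 0],
    [0, 0, 0, 0.6, 0, 0, 0],
    [0, 0, 0, 0.6, 0, 0, 0],
    [0, 0, 0, 0, 0, 0, 0],
    [0, 0, 0, 0, 0, 0, 0],
  ],
)

```text
time_s: 31.7
ee_pos: [0.5921, 0.1378, 0.064]
eef_rot: [3.141, 0.001, 0.074]
force: [-0.0, 0.3, 0.7]
grip_width: 0.0115
grip_force: 25.0
```

move_arm(
  increments=[
    [0, 0, 0, 0.4, 0, 0, 0],
    [0, 0, 0, 0.35, 0, 0, 0],
    [0, 0, 0, 0.24, 0, 0, 0],
    [0, 0, 0, 0, 0, 0, 0],
    [0.3, 0, 0, 0, 0, 0, 0],
    [0.3, 0, 0, 0, 0, 0, 0],
    [0.3, 0, 0, 0, 0, 0, 0],
    [0.3, 0, 0, -0.3, 0, 0, 0],
    [0.3, 0, 0, -0.9, 0, 0, 0],
    [0.3, 0, 0, -0.9, 0, 0, 0],
    [0.3, 0, 0, 0, 0, 0, 0],
  ],
)

```text
time_s: 32.8
ee_pos: [0.5949, 0.1388, 0.1272]
eef_rot: [-3.141, -0.011, 0.075]
force: [1.1, -0.5, 0.5]
grip_width: 0.0287
grip_force: 0.0
```

move_arm(
  increments=[
    [0.4, -0.243, 0.74, 0, 0, 0, 0],
    [0.4, -0.243, 0.74, 0, 0, 0, 0],
    [0.4, -0.243, 0.74, 0, 0, 0, 0],
    [0.4, -0.243, 0.74, 0, 0, 0, 0],
    [0.4, -0.243, 0.74, 0, 0, 0, 0],
    [0.4, -0.243, 0.74, 0, 0, 0, 0],
    [0.4, -0.243, 0.74, 0, 0, 0, 0],
    [0.4, -0.243, 0.74, 0, 0, 0, 0],
    [0.4, -0.243, 0.74, 0, 0, 0, 0],
    [0.4, -0.243, 0.74, 0, 0, 0, 0],
    [0.4, -0.243, 0.74, 0, 0, 0, 0],
    [0.4, -0.243, 0.74, 0, 0, 0, 0],
    [0.4, -0.243, 0.74, 0, 0, 0, 0],
    [0.4, -0.243, 0.74, 0, 0, 0, 0],
    [0.4, -0.243, 0.74, 0, 0, 0, 0],
    [0.4, 0, 0, 0, 0, 0, 0.07],
    [0.4, 0, 0, 0, 0, 0, 0],
    [0.4, 0, 0, 0, 0, 0, 0],
  ],
)

```text
time_s: 34.6
ee_pos: [0.4521, -0.4283, 0.1196]
eef_rot: [-3.142, -0.0, 0.007]
force: [0.2, 0.2, 1.0]
grip_width: 0.0372
grip_force: 0.0
```

```bash
python3 next.py
```

```text
[ 0.4521 -0.4283  0.1196] 0.007
top in box [0.003  0.0219] (0.073, array([0.123, 0.018]))
top in box [ 0.0015 -0.0296] (0.069, array([0.124, 0.019]))
top in box [0.0028 0.0741] (0.087, array([0.121, 0.012]))
side (array([ 0.4521, -0.4311]), -0.0, array([0.012, 0.121])) tx,ty -0.000 0.056 (before turn) rz 0.007
```

move_arm(
  increments=[
    [0.4, 0.04, 0.03, 0.8, 0, 0, 0],
    [0.4, 0, 0, 0.8, 0, 0, 0],
    [0.4, 0, 0, 0.5, 0, 0, 0],
    [0.4, 0, 0, 0.21, 0, 0, 0],
    [0.4, 0, 0, 0, 0, 0, 0],
    [0, 0, 0, 0, 0, 0, 0],
    [0, 0, 0, 0, 0, 0, 0],
    [0, 0, 0, 0, 0, 0, 0],
    [0, 0, 0, 0, 0, 0, 0],
    [0, 0, 0, 0, 0, 0, 0],
    [0, 0, 0, -0.4, 0, 0, 0],
    [0, 0, 0, -0.7, 0, 0, 0],
    [0, 0, 0, -0.7, 0, 0, -0.073],
    [0, 0, 0, -0.6, 0, 0, 0],
    [0, 0, 0, 0, 0, 0, 0],
  ],
)

```text
time_s: 36.2
ee_pos: [0.4552, -0.4316, 0.1285]
eef_rot: [3.136, -0.004, 0.078]
force: [0.6, 0.3, -0.3]
grip_width: 0.0117
grip_force: 25.0
```

move_arm(
  increments=[
    [0, 0.26, -0.723, 0, 0, 0, 0],
    [0, 0.26, -0.723, 0, 0, 0, 0],
    [0, 0.26, -0.723, 0, 0, 0, 0],
    [0, 0.26, -0.723, 0, 0, 0, 0],
    [0, 0.26, -0.723, 0, 0, 0, 0],
    [0, 0.26, -0.723, 0, 0, 0, 0],
    [0, 0.26, -0.723, 0, 0, 0, 0],
    [0, 0.26, -0.723, 0, 0, 0, 0],
    [0, 0.26, -0.723, 0, 0, 0, 0],
    [0, 0.26, -0.723, 0, 0, 0, 0],
    [0, 0.26, -0.723, 0, 0, 0, 0],
    [0, 0.26, -0.723, 0, 0, 0, 0],
    [0, 0.26, -0.723, 0, 0, 0, 0],
    [0, 0.26, -0.723, 0, 0, 0, 0],
    [0, 0, 0, 0, 0, 0, 0],
    [0, 0, 0, 0.6, 0, 0, 0],
    [0, 0, 0, 0.6, 0, 0, 0],
    [0, 0, 0, 0, 0, 0, 0],
    [0, 0, 0, 0, 0, 0, 0],
  ],
)

```text
time_s: 38.1
ee_pos: [0.596, 0.088, 0.064]
eef_rot: [3.142, 0.001, 0.077]
force: [0.3, 0.2, 0.5]
grip_width: 0.0114
grip_force: 25.0
```

move_arm(
  increments=[
    [0, 0, 0, 0.4, 0, 0, 0],
    [0, 0, 0, 0.35, 0, 0, 0],
    [0, 0, 0, 0.24, 0, 0, 0],
    [0, 0, 0, 0, 0, 0, 0],
    [0.3, 0, 0, 0, 0, 0, 0],
    [0.3, 0, 0, 0, 0, 0, 0],
    [0.3, 0, 0, 0, 0, 0, 0],
    [0.3, 0, 0, -0.3, 0, 0, 0],
    [0.3, 0, 0, -0.8, 0, 0, 0],
    [0.3, 0, 0, -0.8, 0, 0, 0],
    [0, 0, 0, -0.8, 0, 0, 0],
    [0, 0, 0, -0.8, 0, 0, 0],
    [0, 0, 0, -0.8, 0, 0, 0],
    [0, 0, 0, -0.6, 0, 0, 0],
    [0, 0, 0, 0, 0, 0, 0],
    [0, 0, 0, 0, 0, 0, 0],
  ],
  force=10,
)

```text
time_s: 39.7
ee_pos: [0.5959, 0.0885, 0.2603]
eef_rot: [3.142, -0.001, 0.078]
force: [0.9, 0.3, 0.2]
grip_width: 0.0007
grip_force: 0.0
```

```bash
python3 next.py
python3 - <<'E'
from h import *
o=ctrl.get_obs(); print(o["qpos"])
s=look("side"); cv2.imwrite("pics/h8.png",cv2.resize(s["color"][70:200,150:310],(800,600)))
E
```

```text
[0.5959 0.0885 0.2603] 0.078
top (array([ 0.9846, -0.0012]), -0.93, array([0.02 , 0.132])) tx,ty 7.611 2.393 (before turn) rz 1.008
[8.65096163e-02 3.87207215e-01 1.28255771e+00 2.57981033e-06
 1.47351982e+00 1.57952920e+00]
```

View pics/h8.png

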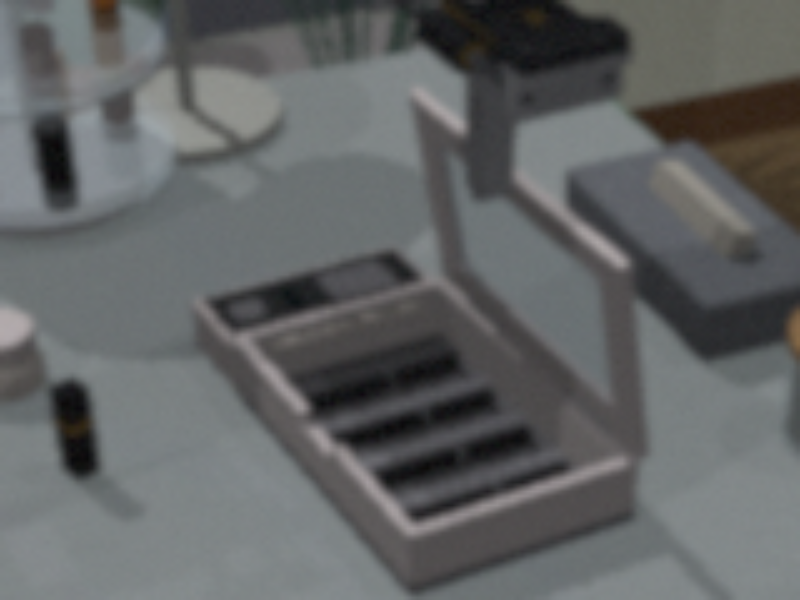

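All four pens lie flat in the box and the lid stands upright. To close it, I'll move the closed fingers behind the lid.

move_arm(
  increments=[
    [0, 0.4, -0.3, 0, 0, 0, 0],
    [0, 0.6, -0.4, 0, 0, 0, 0],
    [0, 0.6, -0.4, 0, 0, 0, 0],
    [0, 0.5, -0.42, 0, 0, 0, 0],
    [0, 0, 0, 0, 0, 0, 0],
    [0, 0, 0, 0.5, 0, 0, 0],
    [0, 0, 0, 0.5, 0, 0, 0],
    [0, 0, 0, 0.4, 0, 0, 0],
    [0, 0, 0, 0, 0, 0, 0],
  ],
)

```text
time_s: 40.75
ee_pos: [0.6933, 0.1716, 0.1856]
eef_rot: [3.141, 0.006, 0.077]
force: [-0.5, -0.2, 0.0]
grip_width: 0.0004
grip_force: 0.0
```

move_arm(
  increments=[
    [0, 0, 0, -0.346, 0, 0, 0],
    [0, -0.47, 0, 0, 0, 0, 0],
    [0, -0.22, 0, 0.032, 0, 0, 0],
    [0, -0.22, 0, 0.032, 0, 0, 0],
    [0, -0.281, 0, 0.092, 0, 0, 0],
    [0, -0.281, 0, 0.092, 0, 0, 0],
    [0, -0.257, 0, 0.146, 0, 0, 0],
    [0, -0.257, 0, 0.146, 0, 0, 0],
    [0, -0.223, 0, 0.194, 0, 0, 0],
    [0, -0.223, 0, 0.194, 0, 0, 0],
    [0, -0.181, 0, 0.235, 0, 0, 0],
    [0, -0.181, 0, 0.235, 0, 0, 0],
    [0, 0, 0, 0, 0, 0, 0],
  ],
)

```text
time_s: 42.05
ee_pos: [0.5546, 0.1612, 0.1366]
eef_rot: [3.141, 0.001, 0.078]
force: [0.9, -1.0, 1.5]
grip_width: 0.0005
grip_force: 0.0
```

move_arm(
  increments=[
    [0, -0.129, 0, 0.266, 0, 0, 0],
    [0, -0.129, 0, 0.266, 0, 0, 0],
    [0, -0.075, 0, 0.287, 0, 0, 0],
    [0, -0.075, 0, 0.287, 0, 0, 0],
    [0, -0.02, 0, 0.15, 0, 0, 0],
    [0, 0, 0, 0.1, 0, 0, 0],
    [0, 0, 0, 0.05, 0, 0, 0],
    [0, 0, 0, 0, 0, 0, 0],
  ],
)

```text
time_s: 42.85
ee_pos: [0.5346, 0.1599, 0.0667]
eef_rot: [-3.142, -0.0, 0.078]
force: [-0.3, 0.1, 0.1]
grip_width: 0.0003
grip_force: 0.0
```

move_arm(
  increments=[
    [0, 0, 0, 0.04, 0, 0, 0],
    [0, 0, 0, 0.04, 0, 0, 0],
    [0, 0, 0, 0.02, 0, 0, 0],
    [0, 0, 0, 0.02, 0, 0, 0],
    [0, 0, 0, 0, 0, 0, 0],
    [0, 0, 0, 0, 0, 0, 0],
  ],
)

```text
time_s: 43.45
ee_pos: [0.5348, 0.16, 0.0629]
eef_rot: [-3.141, -0.002, 0.078]
force: [-10.9, -2.8, 26.1]
grip_width: 0.0003
grip_force: 13.4
```

move_arm(
  increments=[
    [0, 0, 0, -0.3, 0, 0, 0],
    [0, 0, 0, -0.6, 0, 0, 0],
    [0, 0, -0.55, -0.3, 0, 0, 0],
    [0, 0, -0.7, 0, 0, 0, 0],
    [0, 0, -0.7, 0, 0, 0, 0],
    [0, 0, -0.7, 0, 0, 0, 0],
    [0, 0, -0.68, 0, 0, 0, 0],
    [0, 0, 0, 0, 0, 0, 0],
    [0, 0, 0, 0.6, 0, 0, 0],
    [0, 0, 0, 0.5, 0, 0, 0],
    [0, 0, 0, 0, 0, 0, 0],
    [0, 0, 0, 0, 0, 0, 0],
  ],
)

```text
time_s: 44.65
ee_pos: [0.5216, 0.3256, 0.0661]
eef_rot: [3.142, -0.0, 0.077]
force: [-0.1, -0.1, 1.2]
grip_width: 0.0005
grip_force: 0.0
```

Run:
```python
from h import *
o=ctrl.get_obs(); print(o["ee_pos"],o["force"],go(o["ee_pos"],o["eef_rot"][2],[.5215,.3261],Y))
s=look("side"); t=look("top"); A=cv2.resize(s["color"][95:165,165:255],(514,400),interpolation=3)
for d in ctrl.cut_out("lid",t)[:1]: print(axis(t,d["mask"],.063))
print(((proj(s,[[.5215,.3261,.0475],[.6077,.334,.0475],o["ee_pos"]])-[165,95])*5.714).round())
cv2.imwrite("pics/h9.png",A)
```

```text
[0.52159388 0.32555123 0.06605187] [-0.12644255 -0.08806094  1.19321446] tx,ty -0.001 -0.011 (before turn) rz -0.003
((0.5893397331237793, 0.16580265760421753), np.float32(-1.488248), (0.17132772505283356, 0.26592928171157837))
[[198. 236.]
 [322. 198.]
 [196. 211.]]
```

View pics/h9.png

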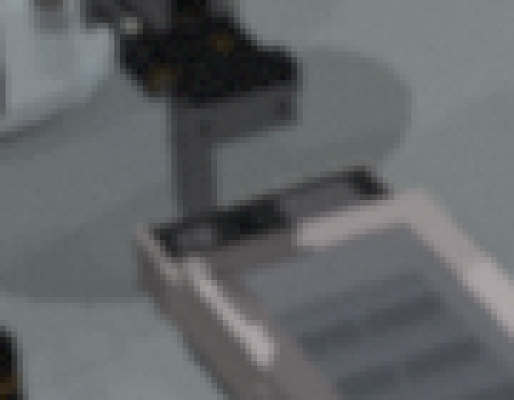

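The lid is shut and the fingers are right over the power key, at (198,236).

move_arm(
  increments=[
    [0, 0, 0, 0.2, 0, 0, 0],
    [0, 0, 0, 0.12, 0, 0, 0],
    [0, 0, 0, 0.02, 0, 0, 0],
    [0, 0, 0, 0.02, 0, 0, 0],
    [0, 0, 0, 0, 0, 0, 0],
  ],
)

```text
time_s: 45.3
ee_pos: [0.5212, 0.3258, 0.0475]
eef_rot: [3.141, 0.0, 0.078]
force: [-1.1, -1.6, 2.8]
grip_width: 0.0006
grip_force: 1.4
```

Contact is at z = 0.0475. I'll press about 1 mm further.

move_arm(
  increments=[
    [0, 0, 0, 0.01, 0, 0, 0],
    [0, 0, 0, 0.01, 0, 0, 0],
    [0, 0, 0, 0, 0, 0, 0],
  ],
)

```text
time_s: 45.6
ee_pos: [0.5213, 0.3259, 0.0468]
eef_rot: [-3.142, -0.0, 0.078]
force: [-4.2, -2.3, 5.7]
grip_width: 0.0009
grip_force: 3.1
```

move_arm(
  increments=[
    [0, 0, 0, 0.006, 0, 0, 0],
    [0, 0, 0, 0, 0, 0, 0],
    [0, 0, 0, 0, 0, 0, 0],
    [0, 0, 0, 0, 0, 0, 0],
    [0, 0, 0, 0, 0, 0, 0],
    [0, 0, 0, 0, 0, 0, 0],
    [0, 0, 0, 0, 0, 0, 0],
    [0, 0, 0, 0, 0, 0, 0],
    [0, 0, 0, 0, 0, 0, 0],
    [0, 0, 0, 0, 0, 0, 0],
  ],
)

```text
time_s: 46.6
ee_pos: [0.5213, 0.3259, 0.0466]
eef_rot: [-3.142, -0.0, 0.078]
force: [-3.2, -2.4, 8.0]
grip_width: 0.0003
grip_force: 3.5
```

move_arm(
  increments=[
    [0, 0, 0, -0.3, 0, 0, 0],
    [0, 0, 0, -0.3, 0, 0, 0],
    [0, 0.6, 0, 0, 0, 0, 0],
    [0, 0.6, -0.03, 0, 0, 0, 0],
    [0, 0.53, 0, 0, 0, 0, 0],
    [0, 0, 0, 0, 0, 0, 0],
    [0, 0, 0, 0.3, 0, 0, 0],
    [0, 0, 0, 0.2, 0, 0, 0],
    [0, 0, 0, 0.02, 0, 0, 0],
    [0, 0, 0, 0, 0, 0, 0],
    [0, 0, 0, 0, 0, 0, 0],
  ],
)

```text
time_s: 47.7
ee_pos: [0.6073, 0.3343, 0.0506]
eef_rot: [-3.141, -0.001, 0.078]
force: [-0.7, 0.3, -0.2]
grip_width: 0.0008
grip_force: 0.0
```

move_arm(
  increments=[
    [0, 0, 0, 0.03, 0, 0, 0],
    [0, 0, 0, 0.03, 0, 0, 0],
    [0, 0, 0, 0.015, 0, 0, 0],
    [0, 0, 0, 0, 0, 0, 0],
    [0, 0, 0, 0, 0, 0, 0],
  ],
)

```text
time_s: 48.2
ee_pos: [0.6075, 0.3342, 0.047]
eef_rot: [-3.141, -0.001, 0.078]
force: [-1.4, 0.2, 5.2]
grip_width: 0.0006
grip_force: 2.6
```

move_arm(
  increments=[
    [0, 0, 0, 0.01, 0, 0, 0],
    [0, 0, 0, 0, 0, 0, 0],
    [0, 0, 0, 0, 0, 0, 0],
    [0, 0, 0, 0, 0, 0, 0],
    [0, 0, 0, 0, 0, 0, 0],
    [0, 0, 0, 0, 0, 0, 0],
    [0, 0, 0, 0, 0, 0, 0],
    [0, 0, 0, 0, 0, 0, 0],
    [0, 0, 0, 0, 0, 0, 0],
    [0, 0, 0, 0, 0, 0, 0],
  ],
)

```text
time_s: 49.2
ee_pos: [0.6075, 0.3342, 0.0467]
eef_rot: [-3.141, -0.001, 0.078]
force: [-2.5, -0.2, 6.4]
grip_width: 0.0005
grip_force: 3.4
```

move_arm(
  increments=[
    [0, 0, 0, -0.3, 0, 0, 0],
    [0, 0, 0, -0.8, 0, 0, 0],
    [0, 0, 0, -0.8, 0, 0, 0],
    [0, 0, 0, -0.8, 0, 0, 0],
    [0, 0, 0, 0, 0, 0, 0],
    [0, 0, 0, 0, 0, 0, 0],
  ],
)

```text
time_s: 49.8
ee_pos: [0.6076, 0.3341, 0.1821]
eef_rot: [-3.141, -0.002, 0.078]
force: [-0.3, -0.1, -0.3]
grip_width: 0.0002
grip_force: 0.0
```

Run:
```python
from h import *
s=look("side"); t=look("top")
for p in(s,t):
    for n,z in(("lid",.063),("tray",.016),("pusher_mid",.01)):
        d=ctrl.cut_out(n,p)
        if d: print(n,round(d[0]["conf"],2),axis(p,d[0]["mask"],z))
o=ctrl.get_obs(); print(o["ee_pos"],o["force"],ctrl.hand_in())
```

```text
lid 0.78 ((0.5843090415000916, 0.15981492400169373), np.float32(-1.4829096), (0.17555607855319977, 0.2719804048538208))
tray 0.78 ((0.6339032053947449, -0.2607211172580719), np.float32(0.13052765), (0.205234095454216, 0.13195271790027618))
pusher_mid 0.71 ((0.46795812249183655, -0.09057234227657318), np.float32(-0.008971618), (0.02571149542927742, 0.14961624145507812))
lid 0.81 ((0.5894585251808167, 0.16533607244491577), np.float32(-1.4882518), (0.16703283786773682, 0.260452002286911))
tray 0.68 ((0.6397061347961426, -0.25470903515815735), np.float32(0.11978613), (0.20259419083595276, 0.13062024116516113))
pusher_mid 0.69 ((0.6512545347213745, -0.2524654269218445), np.float32(0.14088209), (0.11768072843551636, 0.012728124856948853))
the job is handed in; nothing more can be done
[0.60730723 0.33398904 0.18024121] [-0.01394655 -0.14291704  1.13808643] None
```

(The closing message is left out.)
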